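Stow the tin in the free bay and slide the shutter over it

TASK

Put the squat round tin away in whichever bay of the low cream counter cabinet is free (the vase stands in the other), moving the cabinet's sliding shutter out of the way as far as needed, and then slide the shutter right across so that it closes off the bay with the tin. The tin is too wide to grip: slide it upright along the counter without lifting it, and do not push or knock over the vase or any of the other things standing about.

Things in the scene. Friction and masses are not known exactly. Their poses are not given: they have to be found in the camera images.
- tin: The squat round steel tin with a flat lid to be stowed: diameter 96 mm, height 65 mm, about 0.3 to 0.65 kg, standing loose on the counter. Origin: centre of its underside, z up.
- cabinet: Low cream cabinet fixed on the counter: 125 mm deep (its x), 250 wide (its y), 60 high, open top, no floor; two bays, each 116 wide between 6 mm walls, centred at y = -61 (far bay) and +61 mm (near bay, nearer the robot). Origin: centre of its footprint; +x points from the open front (x = -62.5 mm) to the back wall (inner face x = +56.5). Its place and yaw vary; its front faces the robot's right (-y).
- far_bay (a point): Middle of the footprint of the bay at the cabinet's y = -61 mm, on the counter; axes as the cabinet's. The free bay, whichever it is, has a flat cork coaster (90 mm, paper-thin, no obstacle) on its floor.
- near_bay (a point): Middle of the footprint of the bay at the cabinet's y = +61 mm, on the counter; axes as the cabinet's.
- shutter (a joint): The cabinet's one sliding shutter, in m: 0 = fully across the far bay, 0.122 = fully across the near bay (it slides along the cabinet's +y); it may start anywhere between. A cream panel 120 mm wide, 6 mm thick, standing just outside the front plane (up to 7 mm out), its top 58 mm above the counter. It slides with 1 to 3 N and stays where it is left.
- shutter_handle (a point): Middle of the top of the shutter's steel handle: an upright fin in the middle of the panel, 12 mm thick in the sliding direction, standing out from 7 to 41 mm before the front plane (this point: 24 mm), from 16 to 60 mm above the counter. Push it from either side or take it between the fingers. Axes as the cabinet's.
- vase: Purple vase, 62 mm across, 100 mm high, loose; it occupies one of the two bays. Origin: centre of its underside.
- soap: White soap bottle, 56 mm across, 150 mm high, loose bystander. Origin: centre of its underside.
- tumbler: Clear tumbler, 60 mm across, 100 mm high, loose bystander. Origin: centre of its underside.
- jar: Glass jar with a steel lid, 60 mm across, 85 mm high, loose bystander. Origin: centre of its underside.
- mug: White mug, 76 mm across, 85 mm high, with a handle standing out about 35 mm along its +y, loose bystander. Origin: centre of its underside.
- bowl: White bowl, 120 mm across, 50 mm high, loose bystander. Origin: centre of its underside.
Not all that is in view belongs to the job. There is more than one size of the vase; the job needs the larger.

How it is judged:
By the outcome, as a careful person would: the job done as asked, in the order asked, and still so for the second after the job is handed in, with the robot touching nothing.
It also fails if it takes over 72 s, if anything falls off the work surface, if the arm or the gripper's body presses on something with over 40 N, if the wrist force passes 120 N, or if a joint passes its speed limit or range.

ROBOT

A 6-joint arm with a two-finger parallel gripper is mounted at the origin on the work surface. World frame = base frame: x ahead of the robot, y to its left, z up, the work surface at z = 0. Lengths are in m, angles in rad, forces in N, time in s.
With the tool pointing down it reaches from about 0.35 to 1 m from the base axis. Payload 7.1 kg.
Tool frame: the origin (TCP) lies at the very end of the fingers, on their centre line; the grasp point (between the pads) lies 19 mm behind it (pinch_z is the distance from the TCP to the grasp point, in m); z points along the fingers, y is the direction in which the jaws open and shut (so a half turn about z gives the same grasp; the last joint's range is limited). The gripper opens to 85 mm and grips with 20 to 120 N. Pads are 22 mm wide; open, the fingers measure 114 mm over their backs; the gripper's body (76 mm by 85 mm) begins 54 mm behind the grasp point. The pads swing forward as they close: fully open they stand 13 mm farther back than shut.
Start: joints at [-1.236, 0.423, 1.63, -0, 1.089, -0.019], TCP at [0.217, -0.586, 0.231] pointing down, gripper open.
Joint ranges: [-3, 3], [-0.9, 2.11], [0.09, 2.58], [-1.31, 4.45], [0.11, 2.69], [-2.54, 2.54]. Speed limits (rad/s): [2.39, 2.39, 3.01, 3.14, 3.14, 3.14].

INTERFACE

Orientations are given as [roll, pitch, yaw] about the fixed x, y, z axes, in that order (R = Rz(yaw) Ry(pitch) Rx(roll)).
In Python, from rig import * gives the robot as it stands. Calls block until the motion is done:
- goto(position, orientation): joint-space move of the TCP to a pose.
- move_l(position, ori=None, velocity=0.15, contact_N=None): straight line of the TCP; ori=None keeps the orientation; velocity is the mean speed in m/s. With contact_N (N) it stops when the force on the tool has changed by that much, and returns True; else False.
- movej(angles): joint-space move.
- move_gripper(opening, strength=None): opening from 0.0 (shut) to 1.0 (fully open); strength is the grip in N (None keeps the last); returns when the fingers have stopped.
- pause(seconds).
- solve_ik(position, orientation): joint angles nearest the present ones, or None.
- camera(name): name is "scene" or "top" or "wrist"; returns (picture, depth): 480x640x3 uint8, red, green, blue; 480x640 float32, m along the optical axis (not along the pixel's ray), 0 where there is no reading.
- get_calibration(name): a dict with "fx", "fy", "cx", "cy" (pixels), "R" (3x3) and "t" (3): a world point X has camera coordinates R X + t. Camera axes: x right, y down, z forward; pixel columns grow to the right and rows downward; lengths in m; the calibration is good to about 2 mm. A picture is of the moment at which its call begins: read the wrist's pose just before it. get_calibration takes no time and is no camera call; for the wrist camera it gives the pose at the moment of the call.
A pose or a line that the arm cannot do raises IKError and nothing moves.
- sign_off(): hands the job in, once; it reports no verdict.
Readings, each from a call of its own:
- get_time(): time.
- get_qpos(): joint angles.
- get_qvel(): joint speeds.
- get_tau(): joint torques, N m.
- get_tcp_pos(): TCP position.
- get_orientation(): TCP orientation.
- get_contact_force(): force on the tool from outside, world axes, zero at the start.
- get_moment(): the same for the moment, N m.
- get_width(): opening from 0.0 (shut) to 1.0 (fully open).
Only numpy, scipy, OpenCV 4.12 (cv2) and the standard library are available. Lean on these libraries where they do the work, as an engineer would, in place of code of your own. Each camera call takes 0.05 s, during which the arm holds its last target. There are 200 camera calls.

## Working session

There is one attempt and no reset: what is moved stays moved. The work goes in short steps, each a Python script; the robot and the scene stay as the last script left them, time stands still between calls to the robot, and variables do not carry over. Pictures are saved under pics/ and viewed, about 8 in all and at most 12, crops included, and the job is handed in when it is done.

```bash
mkdir -p pics; ls; python3 - <<'E'
from rig import *
import cv2,numpy as np
for n in("scene","top"):
    p,d=camera(n); cv2.imwrite(f"pics/{n}0.png",p[:,:,::-1]); np.savez(f"{n}0.npz",p=p,d=d,**get_calibration(n))
    c=get_calibration(n); print(n,c)
print(get_time())
E
```

```text
pics
scene {'fx': 617.0352423007232, 'fy': 617.0352423007232, 'cx': 311.08590871488883, 'cy': 234.6052860739028, 'R': array([[ 0.34106016,  0.94003109,  0.00441769],
       [ 0.80965858, -0.29136441, -0.50947008],
       [-0.47763056,  0.17733677, -0.86047703]]), 't': array([-0.19059067, -0.49848957,  1.59170055])}
top {'fx': 580.3802756306515, 'fy': 580.3802756306515, 'cx': 316.291700921859, 'cy': 233.5798357974218, 'R': array([[ 0.02050477, -0.99978497, -0.00309394],
       [-0.99230968, -0.01997343, -0.12215793],
       [ 0.12206986,  0.00557496, -0.99250585]]), 't': array([-0.02025291,  0.65710626,  1.13718381])}
0.1
```

View pics/scene0.png

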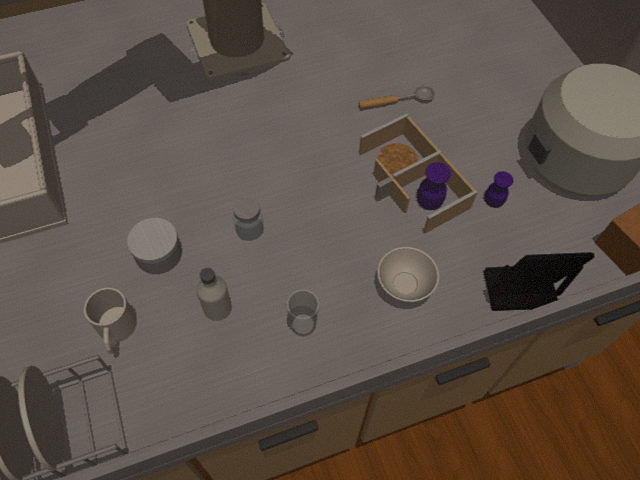

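View pics/top0.png

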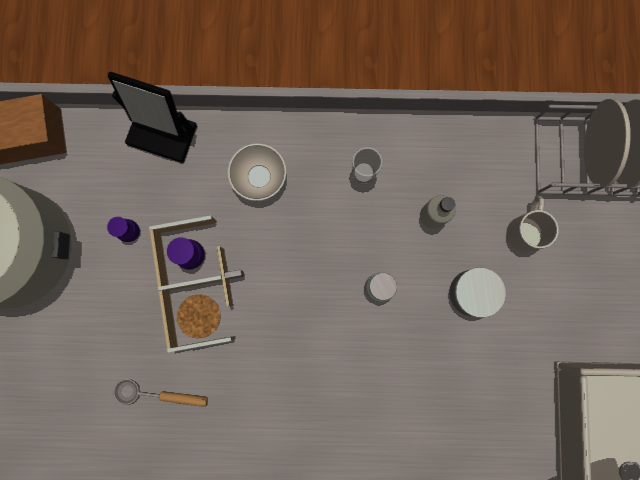

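Top view: tin at (480,292), candidates otherwise jar lid (382,287; smaller) and bowl (258,172). The free near bay with coaster is at (198,316), the large vase (184,251) is in the far bay (the small one at (122,229) is outside), and the shutter is about midway (224,277) with its handle. Now to measure from both depth clouds.

```bash
cat > m.py <<'E'
import numpy as np,cv2
def cloud(f):
    z=np.load(f); d=z['d']; v,u=np.indices(d.shape)
    X=np.stack([(u-z['cx'])*d/z['fx'],(v-z['cy'])*d/z['fy'],d],-1)
    return (X-z['t'])@z['R'], d>0, z['p']
def ray(f,u,v,zw):
    z=np.load(f); r=np.array([(u-z['cx'])/z['fx'],(v-z['cy'])/z['fy'],1])@z['R']; o=-z['t']@z['R']
    return o+r*(zw-o[2])/r[2]
E
python3 - <<'E'
from m import *
np.set_printoptions(precision=4,suppress=True)
seeds=dict(tin=(480,292,.065),jar=(382,287,.085),soap=(447,205,.15),tumbler=(367,162,.1),mug=(538,229,.085),bowl=(258,172,.05),vase=(182,250,.1),coaster=(199,316,0))
for f in("top0.npz","scene0.npz"):
    X,ok,p=cloud(f)
    for k,(u,v,h) in seeds.items():
        c=ray("top0.npz",u,v,h)
        near=ok&(np.hypot(X[...,0]-c[0],X[...,1]-c[1])<.075)&(X[...,2]>.012)
        q=X[near]
        if k=='coaster' or len(q)<20: print(f,k,c,len(q));continue
        t=q[:,2]; zt=np.percentile(t,97)
        s=q[t>zt-.006]; (cx,cy),r=cv2.minEnclosingCircle(s[:,:2].astype(np.float32))
        print(f,k,c[:2].round(3),"ztop %.3f"%zt,"c",round(cx,4),round(cy,4),"r",round(r,4),len(s))
    c=ray("top0.npz",195,285,.06)
    m=ok&(abs(X[...,0]-c[0])<.2)&(abs(X[...,1]-c[1])<.16)&(abs(X[...,2]-.059)<.006)
    # map of heights .053-.066 
    im=np.zeros((400,400),np.uint8); q=X[m]
    i=((q[:,:2]-c[:2])/.001+200).astype(int); i=i[(i>=0).all(1)&(i<400).all(1)]
    im[399-i[:,0],399-i[:,1]]=255; cv2.imwrite("pics/map_%s.png"%f[:3],im); print(c)
a=cv2.imread("pics/map_top.png");b=cv2.imread("pics/map_sce.png"); cv2.imwrite("pics/map.png",np.hstack([a,b]))
E
```

```text
top0.npz tin [ 0.545 -0.33 ] ztop 0.069 c 0.5457 -0.3307 r 0.0491 1610
top0.npz jar [ 0.551 -0.136] ztop 0.089 c 0.5527 -0.1373 r 0.0265 497
top0.npz soap [ 0.702 -0.248] ztop 0.152 c 0.7048 -0.2497 r 0.0135 157
top0.npz tumbler [ 0.793 -0.103] ztop 0.103 c 0.794 -0.1034 r 0.0302 185
top0.npz mug [ 0.67  -0.439] ztop 0.088 c 0.6699 -0.4407 r 0.0387 280
top0.npz bowl [0.78  0.114] ztop 0.052 c 0.7816 0.1174 r 0.0598 405
top0.npz vase [0.613 0.25 ] ztop 0.103 c 0.6123 0.2534 r 0.0266 557
top0.npz coaster [0.4861 0.2318 0.    ] 922
[0.5479 0.2303 0.06  ]
scene0.npz tin [ 0.545 -0.33 ] ztop 0.068 c 0.5475 -0.3307 r 0.0508 1451
scene0.npz jar [ 0.551 -0.136] ztop 0.088 c 0.5539 -0.1357 r 0.028 455
scene0.npz soap [ 0.702 -0.248] ztop 0.151 c 0.7062 -0.2484 r 0.0134 167
scene0.npz tumbler [ 0.793 -0.103] ztop 0.101 c 0.7948 -0.1026 r 0.0309 243
scene0.npz mug [ 0.67  -0.439] ztop 0.086 c 0.6701 -0.4379 r 0.0398 333
scene0.npz bowl [0.78  0.114] ztop 0.052 c 0.7827 0.1189 r 0.0608 433
scene0.npz vase [0.613 0.25 ] ztop 0.102 c 0.6135 0.2547 r 0.0282 424
scene0.npz coaster [0.4861 0.2318 0.    ] 1535
[0.5479 0.2303 0.06  ]
```

View pics/map.png

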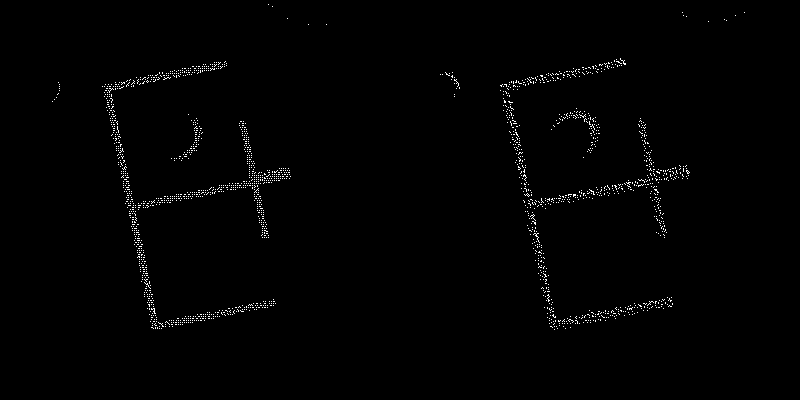

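```bash
cat >> m.py <<'E'
def Rz(a): return np.array([[np.cos(a),-np.sin(a)],[np.sin(a),np.cos(a)]])
def fitcab(files,p0=(.548,.23,1.787,.06)):
    from scipy.optimize import least_squares
    P=[]
    for f in files:
        X,ok,_=cloud(f); P.append(X[ok&(abs(X[...,2]-.0605)<.005)][:,:2])
    P=np.vstack(P)
    def segs(s):
        h=-.061+s
        return [(-.0625,-.122,.0625,-.122),(-.0625,0,.0625,0),(-.0625,.122,.0625,.122),(.0595,-.125,.0595,.125),(-.0663,h-.06,-.0663,h+.06),(-.103,h,-.0695,h)]
    def D(p,Q):
        q=(Q-p[:2])@Rz(p[2]); o=[]
        for x0,y0,x1,y1 in segs(p[3]):
            a=np.array([x0,y0]);b=np.array([x1,y1])-a; t=np.clip(((q-a)@b)/(b@b),0,1)
            o.append(np.linalg.norm(q-a-t[:,None]*b,axis=1))
        return np.min(o,0)
    p=np.array(p0)
    for th in(.03,.012,.008):
        Q=P[D(p,P)<th]; r=least_squares(lambda x:D(x,Q),p,loss='soft_l1',f_scale=.003); p=r.x
    return p,len(Q),np.sqrt(np.mean(D(p,Q)**2))
def c2w(p,q): return p[:2]+Rz(p[2])@np.array(q)
E
python3 - <<'E'
from m import *
np.set_printoptions(precision=4,suppress=True)
for fs in(["top0.npz"],["scene0.npz"],["top0.npz","scene0.npz"]):
    p,n,r=fitcab(fs); print(p,n,r,"near",c2w(p,(0,.061)),"far",c2w(p,(0,-.061)),"handle",c2w(p,(-.086,p[3]-.061)))
# tin in cabinet frame etc
for k,c in dict(tin=(.5465,-.3307),jar=(.553,-.1365),soap=(.7055,-.249),tumbler=(.794,-.103),bowl=(.782,.118),vase=(.613,.254)).items():
    print(k,(np.array(c)-p[:2])@Rz(p[2]))
E
```

```text
[0.5525 0.2408 1.7702 0.0586] 1347 0.002136212503937426 near [0.4927 0.2287] far [0.6123 0.2529] handle [0.5719 0.157 ]
[0.5541 0.2425 1.7701 0.0581] 1192 0.0025504012553801167 near [0.4943 0.2304] far [0.6139 0.2546] handle [0.5739 0.1588]
[0.5532 0.2416 1.7704 0.0585] 2539 0.002482100499261988 near [0.4934 0.2295] far [0.613  0.2537] handle [0.5727 0.1578]
tin [-0.5596  0.1201]
jar [-0.3705  0.0752]
soap [-0.511 -0.052]
tumbler [-0.3855 -0.1677]
bowl [-0.1665 -0.1998]
vase [ 0.0003 -0.0611]
```

```bash
cat > act.py <<'E'
from rig import *
from m import *
np.set_printoptions(precision=4,suppress=True)
P=np.array([.5532,.2416,1.7704,.0585])
def ori(h):  # tool x along heading h or its reverse
    return [np.pi,0,h]
def c3(q,z): return [*c2w(P,q),z]
def shot(names,tag):
    for n in names:
        p,d=camera(n); cv2.imwrite(f"pics/{n}{tag}.png",p[:,:,::-1]); np.savez(f"{n}{tag}.npz",p=p,d=d,**get_calibration(n))
E
python3 - <<'E'
from act import *
print(get_orientation(),get_time())
for off in(0,-np.pi):
    for q,z in(((-.09,-.0025),.028),((-.09,-.061),.028),((-.09,.061),.028),((-.055,.061),.015),((-.6,.12),.015),((-.42,.18),.015)):
        print(off,q,solve_ik(c3(q,z),ori(P[2]+off)))
E
```

```text
[-3.1402 -0.0001  0.3538] 0.1
0 (-0.09, -0.0025) [ 0.2421  0.6677  1.793  -0.      0.6808  0.0425]
0 (-0.09, -0.061) [ 0.2383  0.7258  1.6547 -0.      0.7611  0.0387]
0 (-0.09, 0.061) [ 0.2472  0.61    1.9364 -0.      0.5953  0.0476]
0 (-0.055, 0.061) [ 0.3128  0.6372  1.929  -0.      0.5754  0.1132]
0 (-0.6, 0.12) [-0.6066  0.7605  1.6194  0.      0.7617 -0.8062]
0 (-0.42, 0.18) [-0.4442  0.6131  1.9951 -0.      0.5334 -0.6438]
-3.141592653589793 (-0.09, -0.0025) None
-3.141592653589793 (-0.09, -0.061) None
-3.141592653589793 (-0.09, 0.061) None
-3.141592653589793 (-0.055, 0.061) None
-3.141592653589793 (-0.6, 0.12) [-0.6066  0.7605  1.6194 -0.      0.7617  2.3354]
-3.141592653589793 (-0.42, 0.18) [-0.4442  0.6131  1.9951 -0.      0.5334  2.4978]
```

```bash
python3 - <<'E'
from act import *
move_gripper(.6,30)
goto(c3((-.09,-.0025),.2),ori(P[2]))
shot(["wrist"],"1")
p,n,r=fitcab(["wrist1.npz"],P); print(p,n,r,"handle",c2w(p,(-.086,p[3]-.061)),get_tcp_pos(),get_time())
E
```

```text
[0.5534 0.2418 1.7702 0.0584] 11758 0.0022260631840801885 handle [0.5729 0.158 ] [0.5737 0.1532 0.2   ] 3.475
```

View pics/wrist1.png

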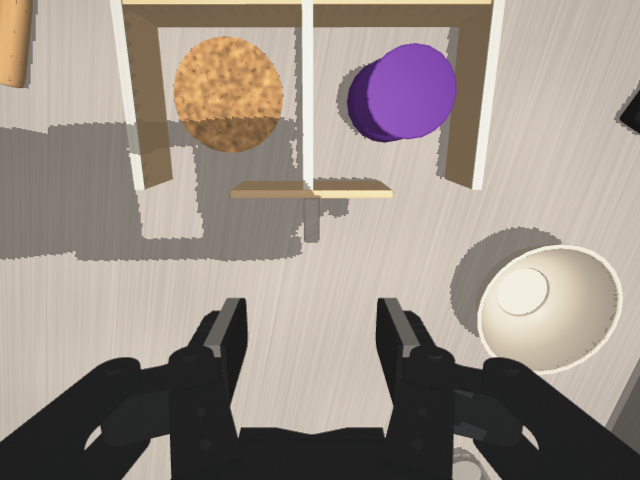

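The wrist view agrees with the fit to within 0.3 mm: coaster bay at (228,95), large vase at (410,90), shutter handle at (312,218), bowl clear on the right. I'll take the handle and slide the shutter to 0, away from the free near bay.

```bash
python3 - <<'E'
from act import *
print(move_l(c3((-.09,-.0025),.026),contact_N=12))
move_gripper(.0,30); print("w",get_width(),get_contact_force())
print(move_l(c3((-.09,-.065),.026),velocity=.06,contact_N=18),get_tcp_pos(),get_contact_force())
move_gripper(.35); 
move_l([*get_tcp_pos()[:2],.2])
shot(["wrist"],"2"); p,n,r=fitcab(["wrist2.npz"],(*P[:3],0.)); print(p,r,get_time())
E
```

```text
False
w 0.13473716403017533 [-1.6964 -0.0365  6.55  ]
True [0.6309 0.1655 0.0267] [-1.6716 -1.0646  5.8501]
[0.5539 0.2419 1.775  0.0009] 0.0021918254576958757 7.8417
```

```bash
cat > push.py <<'E'
from act import *
from scipy.interpolate import CubicSpline
W=np.array([(-.56,.12),(-.50,.150),(-.44,.174),(-.37,.183),(-.30,.162),(-.23,.115),(-.17,.077),(-.12,.062),(-.075,.061)])
S=CubicSpline(W[:,0],W[:,1],bc_type=((1,.5),(1,0.)))
L=.0485
def pose(x,back=L,z=.015):
    a=np.arctan(S(x,1)); t=np.array([x,S(x)]); g=t-back*np.array([np.cos(a),np.sin(a)])
    return c3(g,z),ori(P[2]+a)
def tin(f,g):
    X,ok,_=cloud(f); q=X[ok&(np.hypot(X[...,0]-g[0],X[...,1]-g[1])<.062)&(abs(X[...,2]-.066)<.005)]
    (x,y),r=cv2.minEnclosingCircle(q[:,:2].astype(np.float32)); return np.array([x,y]),r,len(q)
def cab(c): return (np.array(c)-P[:2])@Rz(P[2])
E
python3 - <<'E'
from push import *
move_gripper(.72)
p,o=pose(-.56,.085,.2); goto(p,o)
p,o=pose(-.56,.085); print(move_l(p,velocity=.2,contact_N=15))
p,o=pose(-.56); move_l(p,velocity=.06); print("start",get_contact_force(),get_width())
for x in np.linspace(-.54,-.46,5):
    p,o=pose(x); move_l(p,o,velocity=.06)
shot(["top"],"3"); c,r,n=tin("top3.npz",c2w(P,(-.46,S(-.46)))); print("tin",cab(c),"want",-.46,S(-.46),r,n,get_contact_force(),get_time())
E
```

```text
False
start [-0.3668 -0.6162 -0.2945] 0.720396563468398
tin [-0.4645  0.1623] want -0.46 0.1672150119849157 0.05466064065694809 1334 [ 0.7675 -0.9085  0.7364] 14.7667
```

View pics/top3.png

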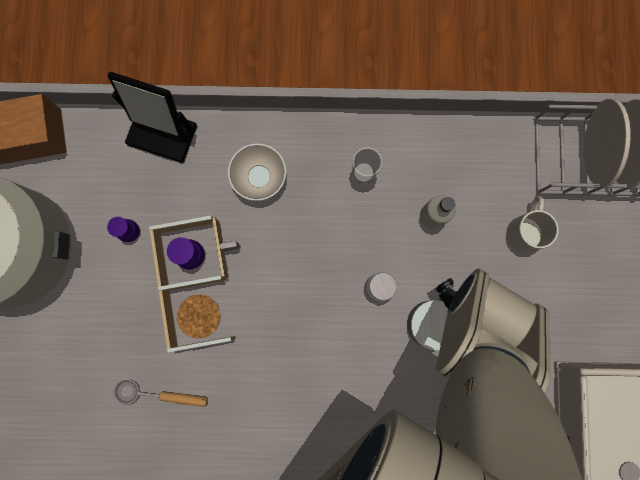

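The tin at (430,325) follows the cradle, and the shutter is across the vase bay. Continuing past the jar.

```bash
python3 - <<'E'
from push import *
for x in np.linspace(-.44,-.11,17):
    p,o=pose(x); move_l(p,o,velocity=.06)
p,o=pose(-.11)
shot(["wrist","top","scene"],"4")
for k in("wrist4.npz","scene4.npz"):
    c,r,n=tin(k,c2w(P,(-.11,S(-.11)))); print(k,"tin",cab(c),"want",-.11,S(-.11),r,n)
print(get_contact_force(),get_tcp_pos(),get_time())
a=cv2.imread("pics/top4.png")[80:420,80:520]; b=cv2.imread("pics/wrist4.png")
cv2.imwrite("pics/c4.png",np.hstack([cv2.resize(a,(420,325)),cv2.resize(b,(380,285))[:,:][0:285] if 0 else cv2.copyMakeBorder(cv2.resize(b,(380,285)),0,40,0,0,0)]))
E
```

```text
wrist4.npz tin [-0.1183  0.0616] want -0.11 0.0611668983272499 0.05684126168489456 120687
scene4.npz tin [-0.1167  0.0623] want -0.11 0.0611668983272499 0.05574793368577957 712
[-0.1679  0.6048 -0.8167] [0.5219 0.0734 0.015 ] 24.0083
```

View pics/c4.png

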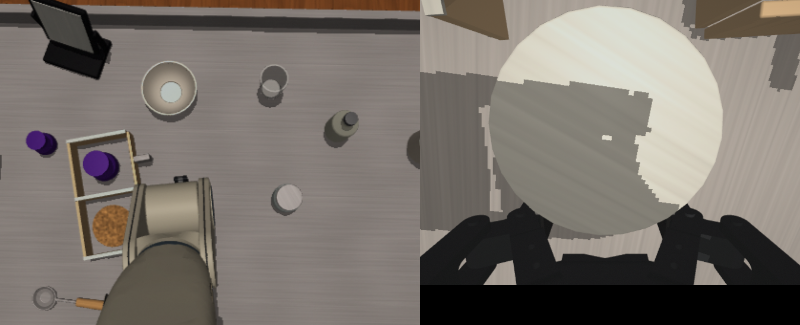

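The tin sits centred in the cradle, in front of the bay mouth, and the bystanders haven't moved. Pushing straight in.

```bash
cat >> push.py <<'E'
def front(f,gx):
    X,ok,_=cloud(f); q=X[ok&(abs(X[...,2]-.067)<.006)][:,:2]; q=(q-P[:2])@Rz(P[2])
    q=q[(np.hypot(q[:,0]-gx,q[:,1]-.061)<.056)]
    f=q[q[:,0]>gx]  # front half: circle fit with r known
    from scipy.spatial import ConvexHull
    from scipy.optimize import least_squares
    h=f[ConvexHull(f).vertices]; h=h[h[:,0]>gx+.008]
    s=least_squares(lambda c:np.hypot(*(h-c).T)-.048,[gx,.061],loss='soft_l1',f_scale=.001); return s.x,np.abs(s.fun).mean()
E
python3 - <<'E'
from push import *
print(front("wrist4.npz",-.11))
th=ori(P[2])
def go(x,v=.05): return move_l(c3((x-L,.061),.015),th,velocity=v,contact_N=15)
print(go(-.03)); print(get_contact_force())
shot(["wrist"],"5"); c,e=front("wrist5.npz",-.03); print(c,e)
d=c[0]+.03; d=np.clip(d,-.006,.006)
print(go(-.002-d,.03),get_contact_force())
shot(["wrist"],"6"); print(front("wrist6.npz",-.002))
print(get_tcp_pos(),get_time())
E
```

```text
(array([-0.1095,  0.0609]), np.float64(0.0002239253960776229))
False
[-0.3957 -0.2458  0.3906]
[-0.0299  0.0609] 0.00019349229727282322
False [ 0.6608 -0.5337 -0.5263]
(array([-0.0017,  0.0609]), np.float64(0.00021591069143111417))
[0.5034 0.18   0.015 ] 26.9417
```

```bash
python3 - <<'E'
from push import *
th=ori(P[2])
move_l(c3((-.15,.061),.015),velocity=.1)
move_l(c3((-.15,.061),.16),velocity=.2)
move_gripper(.45,30)
move_l(c3((-.15,-.0605),.16),velocity=.2)
move_l(c3((-.092,-.0605),.16),velocity=.2)
shot(["wrist"],"7"); print(front("wrist7.npz",-.002)); p,n,r=fitcab(["wrist7.npz"],(*P[:3],0.)); print(p,r)
print(move_l(c3((-.092,-.0605),.026),velocity=.12,contact_N=12))
move_gripper(0,30); print("w",get_width())
print(move_l(c3((-.092,.05),.026),velocity=.06,contact_N=18),get_contact_force())
print(move_l(c3((-.092,.066),.026),velocity=.03,contact_N=14),get_contact_force(),cab(get_tcp_pos()[:2]))
move_gripper(.35)
move_l([*get_tcp_pos()[:2],.2],velocity=.15)
shot(["wrist"],"8"); print(fitcab(["wrist8.npz"],(*P[:3],.122)),front("wrist8.npz",-.002),get_time())
move_l(c3((-.2,.1),.25))
movej([-1.236,.423,1.63,0,1.089,-.019])
shot(["top","scene"],"9"); print(fitcab(["top9.npz","scene9.npz"],(*P[:3],.122)),[front(f,-.002) for f in("top9.npz","scene9.npz")],get_time())
a=cv2.imread("pics/top9.png")[:,60:580]; b=cv2.imread("pics/wrist8.png")
cv2.imwrite("pics/c9.png",np.vstack([cv2.resize(a,(400,369)),cv2.copyMakeBorder(cv2.resize(b,(300,225)),0,0,0,100,0)]))
E
```

```text
(array([-0.0022,  0.0607]), np.float64(0.00029429077617828685))
[0.5541 0.2427 1.774  0.0011] 0.0024985513091323793
False
w 0.13774587430073254
False [ 0.2673 -0.5935  8.8417]
True [ 1.8047 -0.2932  2.1885] [-0.0919  0.0608]
(array([0.5528, 0.2414, 1.7627, 0.1205]), 11256, np.float64(0.0022915002253442456)) (array([-0.0018,  0.061 ]), np.float64(0.00019490918943435077)) 36.3
(array([0.5533, 0.2416, 1.7712, 0.1217]), 2575, np.float64(0.0025201649844113516)) [(array([-0.0041,  0.0618]), np.float64(0.00026327450227811333)), (array([-0.0013,  0.0606]), np.float64(0.0007376495203627898))] 39.775
```

View pics/c9.png

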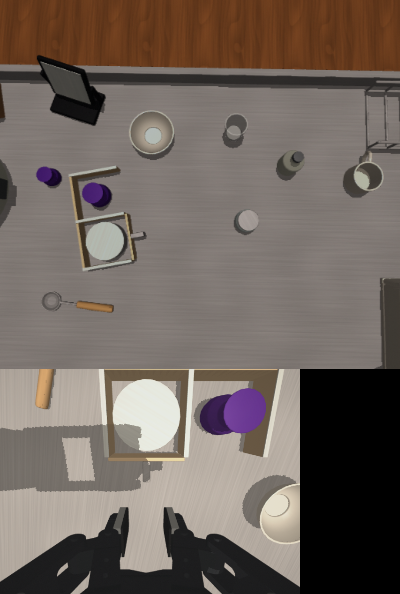

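The tin is in the near bay at (105,240), the shutter is fully across it, and the vase and bystanders are where they started.

```bash
python3 -c "
from rig import *
sign_off()"
```

```text
the job is handed in; nothing more can be done
```

The tin is upright in the free near bay (the one with the coaster), the shutter is fully across it, and I handed the job in. The last reading before that was 39.8 s.

- **What I did:** I took the shutter by its handle and slid it to 0, over the vase's bay. I then pushed the tin with the part-open fingers as a cradle, going round the jar and straight into the bay. Last, I slid the shutter back until it met its stop, let go and moved the arm clear.
- **Tin:** the close wrist view puts its centre about 2 mm in front of the bay's centre and in line with it sideways. The top and scene views give 4 mm and 1 mm.
- **Shutter:** the top and scene views together read 0.1217 m, and the gripper's position at the stop reads 0.1218 m. The last wrist view read slightly lower, 0.1205 m, with its cabinet yaw about 0.4° off. I trusted the other two because the shutter had met its stop.
- **Other things:** in the last top picture the vase and the bystanders stand where they started. I judged this by eye and did not measure it. No check failed.

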